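Pack out and shut the sample case

ROBOT

A 6-joint arm with a two-finger parallel gripper is mounted at the origin on the work surface. World frame = base frame: x ahead of the robot, y to its left, z up, the work surface at z = 0. Lengths are in m, angles in rad, forces in N, time in s.
With the tool pointing down it reaches from about 0.375 to 0.975 m from the base axis. Payload 3.8 kg.
Tool frame: the origin (TCP) lies at the very end of the fingers, on their centre line; the grasp point (between the pads) lies 19 mm behind it; z points along the fingers, y is the line along which they close (so a half turn about z gives the same grasp; the last joint's range is limited). The gripper opens to 85 mm and grips with 20 to 120 N. Pads are 22 mm wide; open, the fingers measure 114 mm over their backs; the gripper's body (76 mm by 85 mm) begins 54 mm behind the grasp point. The pads swing forward as they close: fully open they stand 13 mm farther back than shut.
Start: joints at [1.183, 0.264, 1.604, -0, 1.274, -0.037], TCP at [0.232, 0.634, 0.231] pointing down, gripper open.
Joint ranges: [-2.63, 2.63], [-0.94, 2.18], [0.31, 2.57], [-1.31, 4.45], [0, 2.66], [-2.55, 2.55]. Speed limits (rad/s): [2.57, 2.57, 3.14, 3.14, 3.14, 3.14].

INTERFACE

Orientations are given as a rotation vector (axis times angle).
In Python, from workcell import read_state, read_camera, calibration, finish_job gives the robot as it stands.
- The arm moves only by the tool step_arm, never from a script. Its argument "commands" is a list of rows, each an object of numbers: "fingers": the gripper's target within -1 to 1 (shut at 1, half-way at 0, fully open at -1); "dx", "dy", "dz": the shift along the tool's x, y, z in m; "roll": the turn about the tool's z in degrees. In form: [{"fingers": .., "dx": .., "dy": .., "dz": .., "roll": ..}, ...]. A call has 1 to 8 rows; each row is the pose to reach, as a shift and turn from the pose commanded when the call began, along the tool's axes at that moment; what a row does not reach only later rows make up. A row lasts 1/8 s, in which the tool goes at most 62.5 mm and 10.7 degrees, less where a joint would pass 70% of its speed; a pose out of reach is approached as far as the arm can. A call with a gripper value outside its range is refused whole. The fingers move at their own pace and stop on an object; "squeeze" is the grip in N (left out, the last holds). Time passes only in rows, so rows that repeat a pose let the fingers close. It gives the time, the measured TCP pose, the force, the opening and the grip force at its end, in the units of the state.
- read_state(): the state, without advancing time (a new reading comes with each control period).
- read_camera(name): name is "side" or "top" or "wrist"; returns (picture, depth): 384x512x3 uint8, blue, green, red; 384x512 float32, m along the optical axis (not along the pixel's ray), 0 where there is no reading.
- calibration(name): a dict with "intrinsics" (3x3 intrinsics, pixels), "world_to_cam" (4x4, takes a point from world to camera coordinates). Camera axes: x right, y up, looking along -z (the intrinsics and any distortion apply to the point x, -y, -z); pixel columns grow to the right and rows downward; lengths in m; the calibration is good to about 2 mm. A picture is of the moment at which its call begins: read the wrist's pose just before it. calibration takes no time and is no camera call; for the wrist camera it gives the pose at the moment of the call.
- finish_job(): hands the job in; it is judged then, once.
The state is a dict: "time": time; "q": joint angles; "joint_vel": joint speeds; "joint_torque": joint torques, N m; "tool_pos": TCP position; "tcp_rot": TCP orientation; "wrist_force": force on the tool from outside, world axes, zero at the start; "torque": the same for the moment, N m; "width": opening from 0.0 (shut) to 1.0 (fully open); "grip_force": force on a finger pad.
Only numpy, scipy, OpenCV 4.12 (cv2) and the standard library are available. Lean on these libraries where they do the work, as an engineer would, in place of code of your own. Each camera call takes 0.05 s, during which the arm holds its last target. There are 200 camera calls.

TASK

Open the sample case by pulling the recessed paddle and raising the lid with it, then lay packing boards flat on one another on the middle of the carton inside, choosing a combination that leaves less than 8 mm of play below the closed lid without holding it up. Then shut the lid until it latches, with the paddle flush again; leave the tube rack, the bottle and the two jars standing where they are.

Things in the scene. Friction and masses are not known exactly. Their poses are not given: they have to be found in the camera images.
- case: Sample transport case, aluminium with dark corner guards, fixed: 200 mm front to back (its x), 260 mm wide (its y), walls 8 mm thick, rim 125 mm high, 170 mm high over the shut lid. Origin: centre of the underside. Its x axis points from the front (paddle side, towards the robot) to the back (hinge side), z up.
- case_rim (a point): Centre of the case's mouth at the height of its rim, 125 mm above the case's underside. The shut lid's flat underside lies at this height, so a stack inside must stay below it.
- lid (a joint): Lid angle in rad: 0 shut, 1.75 fully open (stop, 10 degrees beyond upright). Raising it from shut takes about 7 N at the pull edge. Hinge friction holds the lid where it is left above about 1.0 rad; lower, it sinks slowly shut and rests on the latch's sloped nose at 0.14 rad; pushing down on its front with about 8 to 12 N then snaps the latch in.
- lid_hinge (a point): Middle of the lid's hinge line, on the back rim of the case (100 mm behind the case's centre, 125 mm up). The hinge line is parallel to the case's y axis.
- lid_edge (a point): Middle of the lid's front edge face, half-way up it (200 mm from the hinge line, 22.5 mm above the underside). The lid is a slab 200 x 260 mm, 45 mm thick, flat below apart from a black latch housing, 50 mm wide and 36 mm deep, 20 to 50 mm behind the middle of its front edge, which hangs down into the case when shut: keep the boards clear of it.
- paddle (a joint): Angle in rad of the bright steel paddle in the lid, relative to the lid: 0 flush (sprung back), 0.5 pulled fully out, its pull edge swinging up out of the dish. Beyond about 0.35 to 0.4 the latch is free; if the paddle springs back while the lid is down, the latch holds again. Spring force at the pull edge 1 to 2 N.
- pull_edge (a point): Middle of the paddle's pull edge, a round steel bar 12 mm thick, 84 mm long, along the case's y axis. Lid shut, it is 60 mm behind the lid's front edge and 9 mm below the lid's top. It lies in a dark dish 33 mm deep (24 mm below the bar), 120 mm wide. Free beside the bar: 41 mm of dish in front of it; behind it a finger slot through the paddle, 35 mm long, 76 mm wide.
- paddle_pivot (a point): Middle of the paddle's pivot, parallel to the pull edge, 68 mm behind it at the same height (with the paddle flush); fixed in the lid 72 mm in front of the hinge line and 36 mm above the lid's underside.
- carton_top (a point): Centre of the flat top of the cardboard carton inside the case, 130 x 200 mm, fixed. It lies 37 to 54 mm below the rim, which differs each time: the gap to fill. It is centred 12 mm behind the case's centre, so the carton's front is 39 mm behind the inner front wall.
- bench_pad: Thin black rubber pad 290 (its x) x 310 x 3 mm, fixed flat on the work surface, on which the boards lie. Origin: centre of its underside.
- board_blue: Loose blue rigid plastic packing board, 110 mm (its x) x 45 mm (its y) x 10 mm thick (z), lying flat. Origin: centre of its underside.
- board_white: Loose white rigid plastic packing board, 110 mm (its x) x 45 mm (its y) x 15 mm thick (z), lying flat. Origin: centre of its underside.
- board_yellow: Loose yellow rigid plastic packing board, 110 mm (its x) x 45 mm (its y) x 20 mm thick (z), lying flat. Origin: centre of its underside.
- board_red: Loose red rigid plastic packing board, 110 mm (its x) x 45 mm (its y) x 30 mm thick (z), lying flat. Origin: centre of its underside.
- board_blue_mid (a point): Centre of the blue board.
- board_white_mid (a point): Centre of the white board.
- board_yellow_mid (a point): Centre of the yellow board.
- board_red_mid (a point): Centre of the red board.
- tube_rack: White foam rack, 56 x 108 x 50 mm, with eight blue-capped tubes rising to 111 mm, standing loose in front of the case. Origin: centre of its underside. To be left alone.
- reagent_bottle: Clear bottle with blue cap, 56 mm across and 115 mm high, standing loose among the boards. Origin: centre of its underside. To be left alone.
- brown_jar: Brown jar with red cap, 64 mm across and 85 mm high, standing loose behind the boards. Origin: centre of its underside. To be left alone.
- sample_jar: Small clear jar with white cap, 42 mm across and 60 mm high, standing loose between the ends of two boards. Origin: centre of its underside. To be left alone.
Not all that is in view belongs to the job. Of the things that look like the board_yellow, the middle-sized one is meant.

How it is judged:
By the outcome, as a careful person would: the job done as asked, in the order asked, and still so for the second after the job is handed in, with the robot touching nothing.
It also fails if it takes over 72 s, if anything falls off the work surface, if the arm or the gripper's body presses on something with over 40 N, if the wrist force passes 120 N, or if a joint passes its speed limit or range.

## Working session

There is one attempt and no reset: what is moved stays moved. The work goes in short steps, Python scripts to look and compute and a tool call to move; the robot and the scene stay as the last step left them, time stands still between calls to the robot, and variables do not carry over. Pictures are saved under pics/ and viewed, at most 10 in all, crops included, and the job is handed in when it is done.

Besides the shell and the picture viewer there is one more tool, called after "Call:" in YAML: its name, and indented under it one key for each argument. step_arm: Moves the arm, as the interface text tells. Its arguments: {"type":"object","properties":{"commands":{"type":"array","items":{"type":"object","properties":{"fingers":{"type":"number"},"dx":{"type":"number"},"dy":{"type":"number"},"dz":{"type":"number"},"roll":{"type":"number"}}}},"squeeze":{"type":"number"}},"required":["commands"]}

```bash
ls; mkdir -p pics; cat > h.py <<'E'
import numpy as np, cv2
from scipy.spatial.transform import Rotation as R
from workcell import read_state, read_camera, calibration, finish_job
def grab(n):
    c=calibration(n); p,d=read_camera(n); return p,d,c
def cloud(d,c):
    K=np.array(c["intrinsics"]);T=np.linalg.inv(np.array(c["world_to_cam"]))
    v,u=np.indices(d.shape); x=(u-K[0,2])/K[0,0]*d; y=(v-K[1,2])/K[1,1]*d
    P=np.stack([x,-y,-d,np.ones_like(d)],-1)@T.T
    P=P[...,:3]; P[d==0]=np.nan; return P
E
python3 - <<'E'
from h import *
for n in("top","side"):
    p,d,c=grab(n); cv2.imwrite(f"pics/{n}0.png",p); np.savez(f"{n}0.npz",p=p,d=d,P=cloud(d,c)); print({k:np.round(v,3).tolist() if not isinstance(v,str) else v for k,v in c.items()})
s=read_state();print(s)
E
```

```text
pics
{'intrinsics': [[448.929, 0.0, 257.947], [0.0, 448.929, 193.416], [0.0, 0.0, 1.0]], 'world_to_cam': [[-0.016, -1.0, -0.018, -0.099], [0.98, -0.019, 0.198, -0.586], [-0.198, -0.014, 0.98, -1.368], [0.0, 0.0, 0.0, 1.0]]}
{'intrinsics': [[350.431, 0.0, 258.328], [0.0, 350.431, 194.224], [0.0, 0.0, 1.0]], 'world_to_cam': [[0.945, -0.327, -0.004, -0.594], [0.234, 0.668, 0.707, -0.136], [-0.229, -0.669, 0.708, -0.985], [0.0, 0.0, 0.0, 1.0]]}
{'time': 0.1, 'q': array([ 1.18313812e+00,  2.64710913e-01,  1.60524443e+00, -2.87633177e-06,
        1.27370814e+00, -3.69142207e-02]), 'joint_vel': array([ 0.00014402, -0.00309265, -0.00289036,  0.00119485, -0.00045657,
       -0.00052211]), 'joint_torque': array([ 1.17581338e-03, -5.16711581e+01, -3.68588483e+01,  8.96459483e-05,
        6.30605151e-03, -2.07831226e-05]), 'tool_pos': array([0.2316874 , 0.6332829 , 0.23006045]), 'tcp_rot': array([-0.54805036, -3.09297765,  0.00318029]), 'wrist_force': array([ 0.27916532, -0.84098628,  0.2804189 ]), 'torque': array([ 0.00206671, -0.04542587,  0.03150779]), 'grip_force': 0.0, 'width': 0.9958464560262997}
```

View pics/top0.png

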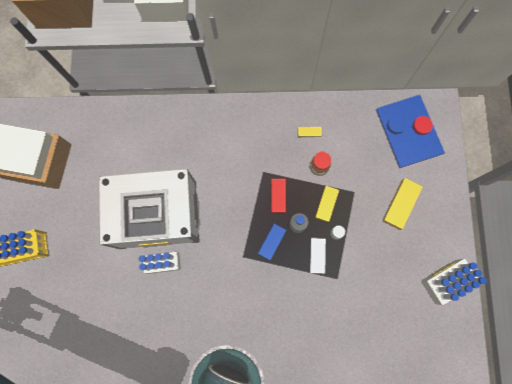

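View pics/side0.png

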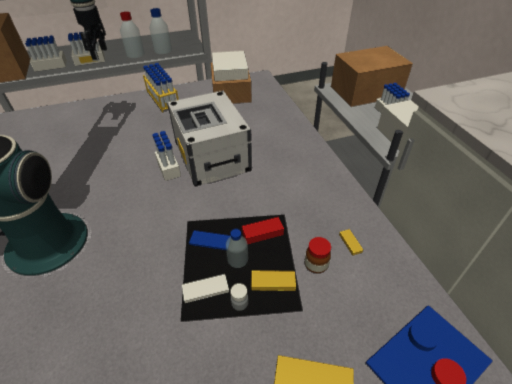

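The top view shows the case at (150,210), the pad at (300,225) and the rack at (158,262). The boards are red (279,195), yellow (328,204), blue (272,241) and white (318,255). There are three yellow candidates: small (310,132), middle (328,204) and large (403,204). The middle one lies on the pad and fits; I'll confirm its size below.

```bash
cat > m.py <<'E'
from h import *
def board(P,hsv,lo,hi,zlo,zhi,box):
    m=cv2.inRange(hsv,np.array(lo),np.array(hi))>0
    x0,y0,x1,y1=box; k=np.zeros_like(m);k[y0:y1,x0:x1]=1
    m&=k&(P[...,2]>zlo)&(P[...,2]<zhi)
    return m
if __name__=="__main__":
    z=np.load("top0.npz");p,P=z["p"],z["P"];hsv=cv2.cvtColor(p,cv2.COLOR_BGR2HSV)
    C={"blue":((105,120,60),(125,255,255),(255,222,290,262)),"white":((0,0,150),(180,60,255),(306,234,330,278)),
     "yellow":((18,120,90),(35,255,255),(312,180,345,225)),"red":((0,120,80),(8,255,255),(265,175,292,215)),
     "ysmall":((18,120,90),(35,255,255),(290,120,330,142)),"ybig":((18,120,90),(35,255,255),(375,170,430,235))}
    for n,(lo,hi,b) in C.items():
        m=board(P,hsv,lo,hi,-0.01,.08,b); zt=np.median(P[m][:,2])
        mm=m&(abs(P[...,2]-zt)<.006)
        r=cv2.minAreaRect((P[mm][:,:2]*1000).astype(np.float32)); print(n,mm.sum(),"z",round(zt,4),"c",np.round(r[0],1),"size",np.round(r[1],1),"ang",round(r[2],1), "uv",np.round(np.argwhere(mm).mean(0)[::-1]))
    for n,b,zl,zh in(("case",(85,160,205,255),.15,.185),("casein",(120,185,175,240),.10,.16),("rack",(130,245,190,280),.04,.13),("bottle",(288,210,310,233),.09,.14),("jar",(310,148,335,178),.06,.1),("sjar",(330,224,346,240),.045,.075)):
        x0,y0,x1,y1=b;Q=P[y0:y1,x0:x1].reshape(-1,3);Q=Q[(Q[:,2]>zl)&(Q[:,2]<zh)]
        r=cv2.minAreaRect((Q[:,:2]*1000).astype(np.float32));print(n,len(Q),"z",np.round(np.percentile(Q[:,2],[5,50,95]),4),"c",np.round(r[0],1),"size",np.round(r[1],1),"ang",round(r[2],1))
    cv2.imwrite("pics/crop.png",np.hstack([cv2.resize(p[155:265,80:210],None,fx=3,fy=3,interpolation=2),cv2.resize(p[120:230,290:430],None,fx=2.8,fy=3,interpolation=2)]))
E
python3 m.py
```

```text
blue 429 z 0.0124 c [ 435.4 -149.7] size [ 43.6 108.8] ang 60.5 uv [272. 242.]
white 458 z 0.0165 c [ 388.8 -294.7] size [ 46.8 109.6] ang 85.5 uv [317. 256.]
yellow 445 z 0.0223 c [ 554.9 -330.1] size [ 45.  111.2] ang 69.5 uv [326. 203.]
red 440 z 0.0324 c [ 582.  -171.9] size [ 42.3 109.5] ang 88.7 uv [278. 195.]
ysmall 186 z 0.0132 c [ 804.1 -283.9] size [74.8 31.5] ang 88.4 uv [309. 131.]
ybig 936 z 0.0282 c [ 550.6 -573.2] size [ 65.2 158.5] ang 61.0 uv [402. 203.]
case 5206 z [0.1608 0.169  0.1738] c [531.3 223. ] size [204.7 263.6] ang 3.8
casein 1060 z [0.1318 0.1369 0.1585] c [498.7 211.2] size [135.3 141. ] ang 4.7
rack 693 z [0.045  0.0892 0.1278] c [387.6 220.7] size [ 88.4 146.7] ang 4.3
bottle 102 z [0.0909 0.1142 0.1217] c [ 489.9 -234.2] size [35.4 33.7] ang 58.4
jar 256 z [0.072  0.0795 0.0849] c [ 683.1 -312.4] size [55.  53.7] ang 84.9
sjar 127 z [0.0561 0.0622 0.067 ] c [ 457.8 -355.3] size [35.2 37.7] ang 3.9
```

View pics/crop.png

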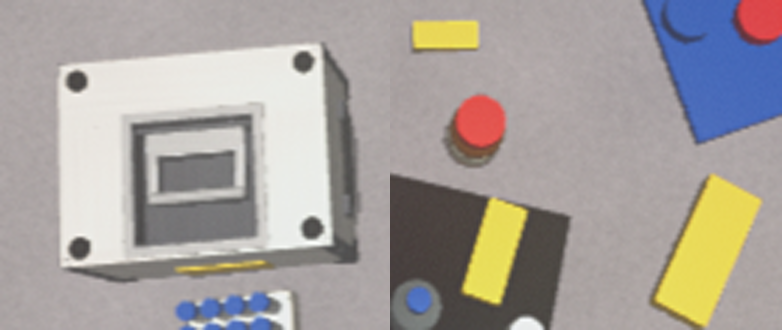

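The crop shows the shut lid with the paddle and its slot. The yellow boards measure 75, 111 and 158 mm long, so the one on the pad (u 326, v 203) is the middle-sized one meant. Next I'll move above the pull edge.

```bash
cat >> h.py <<'E'
def yaw(s):  # world angle of tool y, deg
    y=R.from_rotvec(s["tcp_rot"]).as_matrix()[:,1]; return np.degrees(np.arctan2(y[1],y[0]))
def to(x,y,z,yw=None,pos=None,rot=None):
    s=read_state(); M=R.from_rotvec(s["tcp_rot"]).as_matrix(); d=M.T@(np.array([x,y,z])-s["tool_pos"])
    r=0 if yw is None else -((yw-yaw(s)+90)%180-90)
    print("t %.2f d"%s["time"],np.round(d,4),"roll",round(r,1),"yaw",round(yaw(s),1),"w",round(s["width"],2))
E
python3 - <<'E'
from h import *
z=np.load("top0.npz");p,P=z["p"],z["P"]
# lid top plane corners
m=(P[...,2]>.160)&(P[...,2]<.18)&(p.min(2)>150); m[:, :85]=0;m[:,215:]=0;m[:160]=0;m[260:]=0
r=cv2.minAreaRect((P[m][:,:2]*1000).astype(np.float32));print(r)
# paddle bright pixels in the dish
for v in range(195,240,2): print(v,[(int(p[v,u].mean()),) + tuple(np.round(P[v,u]*1000).astype(int)) for u in (146,)])
to(.491,.220,.30,4)
E
```

```text
((531.6566162109375, 223.4319610595703), (202.9506072998047, 263.0166931152344), 3.582097291946411)
195 [(92, np.int64(565), np.int64(220), np.int64(161))]
197 [(123, np.int64(559), np.int64(219), np.int64(163))]
199 [(201, np.int64(553), np.int64(219), np.int64(162))]
201 [(206, np.int64(546), np.int64(218), np.int64(166))]
203 [(207, np.int64(541), np.int64(219), np.int64(161))]
205 [(194, np.int64(535), np.int64(219), np.int64(161))]
207 [(99, np.int64(534), np.int64(226), np.int64(136))]
209 [(121, np.int64(528), np.int64(225), np.int64(136))]
211 [(121, np.int64(522), np.int64(225), np.int64(135))]
213 [(119, np.int64(515), np.int64(224), np.int64(137))]
215 [(120, np.int64(511), np.int64(227), np.int64(128))]
217 [(127, np.int64(503), np.int64(224), np.int64(137))]
219 [(190, np.int64(493), np.int64(217), np.int64(162))]
221 [(164, np.int64(487), np.int64(216), np.int64(167))]
223 [(116, np.int64(485), np.int64(224), np.int64(137))]
225 [(118, np.int64(480), np.int64(225), np.int64(132))]
227 [(118, np.int64(473), np.int64(223), np.int64(137))]
229 [(117, np.int64(467), np.int64(222), np.int64(139))]
231 [(117, np.int64(461), np.int64(223), np.int64(138))]
233 [(116, np.int64(456), np.int64(224), np.int64(131))]
235 [(149, np.int64(445), np.int64(213), np.int64(172))]
237 [(205, np.int64(440), np.int64(214), np.int64(170))]
239 [(204, np.int64(435), np.int64(214), np.int64(167))]
t 0.10 d [-0.3855 -0.2992 -0.0693] roll 65.9 yaw 69.9 w 1.0
```

Call:
step_arm:
  commands:
    - {"fingers": 0.2,"dx": -0.385,"dy": -0.3,"dz": -0.07,"roll": 66}
    - {"fingers": 0.2,"dx": -0.385,"dy": -0.3,"dz": -0.07,"roll": 66}
    - {"fingers": 0.2,"dx": -0.385,"dy": -0.3,"dz": -0.07,"roll": 66}
    - {"fingers": 0.2,"dx": -0.385,"dy": -0.3,"dz": -0.07,"roll": 66}
    - {"fingers": 0.2,"dx": -0.385,"dy": -0.3,"dz": -0.07,"roll": 66}
    - {"fingers": 0.2,"dx": -0.385,"dy": -0.3,"dz": -0.07,"roll": 66}
    - {"fingers": 0.2,"dx": -0.385,"dy": -0.3,"dz": -0.07,"roll": 66}
    - {"fingers": 0.2,"dx": -0.385,"dy": -0.3,"dz": -0.07,"roll": 66}

```text
time: 1.1
tool_pos: [0.491, 0.2177, 0.3013]
tcp_rot: [-2.145, -2.295, 0.0]
wrist_force: [-0.1, -0.1, 0.0]
width: 0.394
grip_force: 0.0
```

```bash
python3 - <<'E'
from h import *
to(.491,.220,.142,3.6)
p,d,c=grab("wrist");cv2.imwrite("pics/w1.png",p);np.savez("w1.npz",p=p,d=d,P=cloud(d,c))
E
```

```text
t 1.10 d [0.0023 0.0002 0.1593] roll 0.3 yaw 3.9 w 0.39
```

View pics/w1.png

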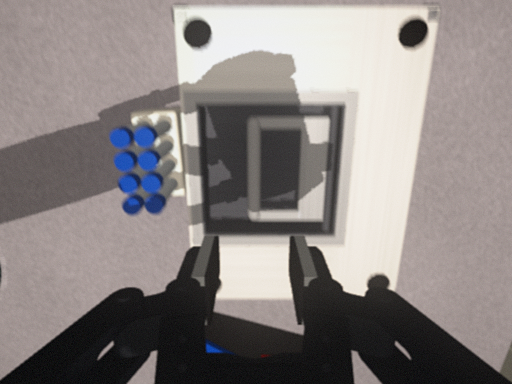

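The wrist view shows the bar at column ~254, rows 118–222, centred between the fingers (columns 215 and 297).

```bash
python3 - <<'E'
from h import *
z=np.load("w1.npz");p,P=z["p"],z["P"]
print(np.nanmedian(P[140:205,251:257].reshape(-1,3),0), P[170,205],P[170,300],P[122,254],P[218,254])
E
```

```text
[0.48944456 0.22164858 0.16623444] [0.44345037 0.21416735 0.14423097] [0.53094994 0.22512689 0.16277827] [0.48693414 0.2651237  0.16546799] [0.49365761 0.1653256  0.1392632 ]
```

Call:
step_arm:
  commands:
    - {"fingers": 0.2,"dz": 0.06,"dx": 0.002}
    - {"fingers": 0.2,"dz": 0.11,"dx": 0.002}
    - {"fingers": 0.2,"dz": 0.14,"dx": 0.002}
    - {"fingers": 0.2,"dz": 0.158,"dx": 0.002}
    - {"fingers": 0.2,"dz": 0.158,"dx": 0.002}

```text
invalid input
```

Call:
step_arm:
  commands:
    - {"fingers": 0.2,"dx": 0.002,"dy": 0,"dz": 0.06,"roll": 0}
    - {"fingers": 0.2,"dx": 0.002,"dy": 0,"dz": 0.11,"roll": 0}
    - {"fingers": 0.2,"dx": 0.002,"dy": 0,"dz": 0.14,"roll": 0}
    - {"fingers": 0.2,"dx": 0.002,"dy": 0,"dz": 0.158,"roll": 0}
    - {"fingers": 0.2,"dx": 0.002,"dy": 0,"dz": 0.158,"roll": 0}
  squeeze: 40

```text
time: 1.78
tool_pos: [0.4892, 0.2216, 0.142]
tcp_rot: [-2.144, -2.295, 0.004]
wrist_force: [1.3, -0.7, -0.3]
width: 0.397
grip_force: 0.0
```

Call:
step_arm:
  commands:
    - {"fingers": 1,"dx": 0,"dy": 0,"dz": 0,"roll": 0}
    - {"fingers": 1,"dx": 0,"dy": 0,"dz": 0,"roll": 0}
    - {"fingers": 1,"dx": 0,"dy": 0,"dz": 0,"roll": 0}
    - {"fingers": 1,"dx": 0,"dy": 0,"dz": 0,"roll": 0}
  squeeze: 40

```text
time: 2.28
tool_pos: [0.4895, 0.2223, 0.1449]
tcp_rot: [-2.144, -2.295, 0.0]
wrist_force: [-5.2, 0.8, 2.7]
width: 0.119
grip_force: 38.9
```

Call:
step_arm:
  commands:
    - {"fingers": 1,"dx": 0,"dy": 0.002,"dz": -0.017,"roll": 0}
    - {"fingers": 1,"dx": 0,"dy": 0.008,"dz": -0.033,"roll": 0}
    - {"fingers": 1,"dx": 0,"dy": 0.012,"dz": -0.042,"roll": 0}
    - {"fingers": 1,"dx": 0,"dy": 0.018,"dz": -0.05,"roll": 0}
    - {"fingers": 1,"dx": 0,"dy": 0.025,"dz": -0.058,"roll": 0}

```text
time: 2.9
tool_pos: [0.5104, 0.2236, 0.2014]
tcp_rot: [-2.139, -2.29, 0.013]
wrist_force: [-15.1, 1.7, -0.0]
width: 0.119
grip_force: 39.4
```

Call:
step_arm:
  commands:
    - {"fingers": 1,"dx": 0,"dy": 0.007,"dz": -0.012,"roll": 0}
    - {"fingers": 1,"dx": 0,"dy": 0.017,"dz": -0.022,"roll": 0}
    - {"fingers": 1,"dx": 0,"dy": 0.029,"dz": -0.031,"roll": 0}
    - {"fingers": 1,"dx": 0,"dy": 0.041,"dz": -0.038,"roll": 0}

```text
time: 3.4
tool_pos: [0.5526, 0.2266, 0.2419]
tcp_rot: [-2.14, -2.292, 0.009]
wrist_force: [-15.5, -0.0, 8.9]
width: 0.116
grip_force: 39.6
```

```bash
python3 - <<'E'
from h import *
p,d,c=grab("side");cv2.imwrite("pics/s1.png",cv2.resize(p[40:200,110:310],None,fx=3,fy=3,interpolation=2))
E
```

```text
(no output)
```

View pics/s1.png

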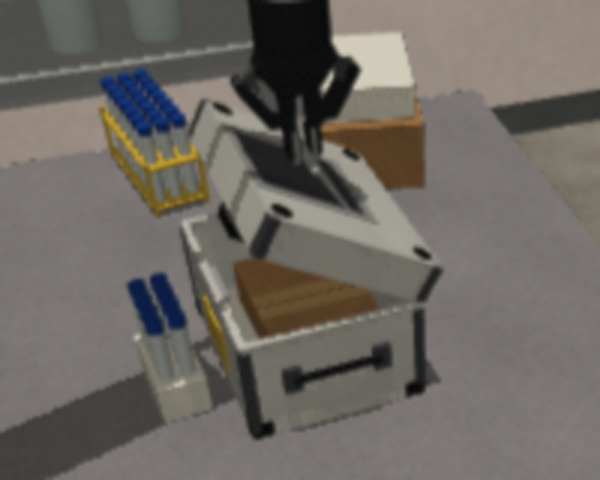

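Call:
step_arm:
  commands:
    - {"fingers": 1,"dx": 0,"dy": 0.014,"dz": -0.008,"roll": 0}
    - {"fingers": 1,"dx": 0,"dy": 0.03,"dz": -0.014,"roll": 0}
    - {"fingers": 1,"dx": 0,"dy": 0.045,"dz": -0.017,"roll": 0}
    - {"fingers": 1,"dx": 0,"dy": 0.06,"dz": -0.019,"roll": 0}
    - {"fingers": 1,"dx": 0,"dy": 0.075,"dz": -0.02,"roll": 0}
    - {"fingers": 1,"dx": 0,"dy": 0.09,"dz": -0.019,"roll": 0}

```text
time: 4.2
tool_pos: [0.6466, 0.233, 0.2636]
tcp_rot: [2.144, 2.295, 0.005]
wrist_force: [-8.3, -0.3, 13.0]
width: 0.117
grip_force: 40.6
```

```bash
python3 - <<'E'
from h import *
p,d,c=grab("side");cv2.imwrite("pics/s2.png",cv2.resize(p[40:200,110:310],None,fx=3,fy=3,interpolation=2))
E
```

```text
(no output)
```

View pics/s2.png

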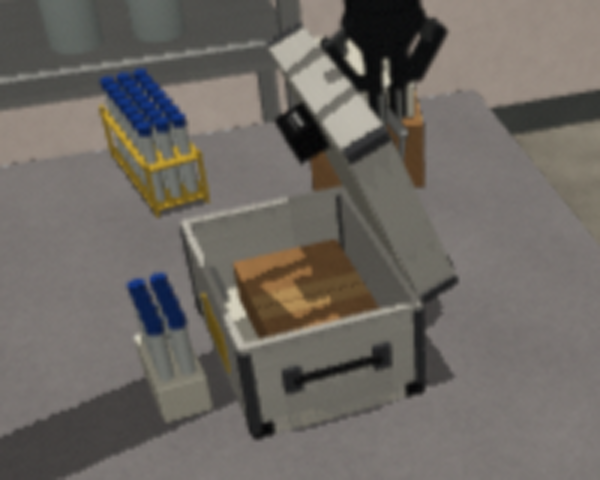

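Call:
step_arm:
  commands:
    - {"fingers": 0.5,"dx": 0,"dy": 0.0,"dz": 0,"roll": 0}
    - {"fingers": 0.4,"dx": 0,"dy": 0.0,"dz": -0.005,"roll": 0}
    - {"fingers": 0.4,"dx": 0,"dy": 0.005,"dz": -0.03,"roll": 0}
    - {"fingers": 0.4,"dx": 0,"dy": 0.005,"dz": -0.06,"roll": 0}
    - {"fingers": 0.4,"dx": 0,"dy": 0.005,"dz": -0.1,"roll": 0}
    - {"fingers": 0.4,"dx": 0,"dy": 0.005,"dz": -0.15,"roll": 0}

```text
time: 5.0
tool_pos: [0.6506, 0.2323, 0.4093]
tcp_rot: [-2.145, -2.296, 0.002]
wrist_force: [0.1, 0.5, -0.1]
width: 0.298
grip_force: 0.0
```

```bash
python3 - <<'E'
from h import *
p,d,c=grab("side");cv2.imwrite("pics/s3.png",cv2.resize(p[40:200,110:310],None,fx=3,fy=3,interpolation=2))
p,d,c=grab("top");np.savez("top1.npz",p=p,d=d,P=cloud(d,c))
to(.46,.22,.42,3.6)
E
```

```text
t 5.10 d [ 0.     -0.1935 -0.0046] roll 0.3 yaw 3.9 w 0.3
```

View pics/s3.png

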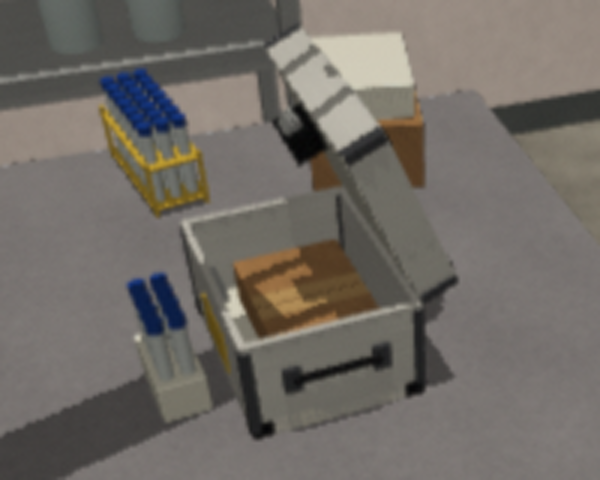

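Call:
step_arm:
  commands:
    - {"fingers": 1,"dx": -0.025,"dy": -0.05,"dz": 0,"roll": 0}
    - {"fingers": 1,"dx": -0.05,"dy": -0.1,"dz": 0,"roll": 0}
    - {"fingers": 1,"dx": -0.075,"dy": -0.15,"dz": 0,"roll": 0}
    - {"fingers": 1,"dx": -0.075,"dy": -0.155,"dz": 0.06,"roll": 0}
    - {"fingers": 1,"dx": -0.075,"dy": -0.155,"dz": 0.12,"roll": 0}
    - {"fingers": 1,"dx": -0.075,"dy": -0.155,"dz": 0.14,"roll": 0}
    - {"fingers": 1,"dx": -0.075,"dy": -0.13,"dz": 0.14,"roll": 0}
    - {"fingers": 1,"dx": -0.075,"dy": -0.11,"dz": 0.14,"roll": 0}

```text
time: 6.1
tool_pos: [0.5473, 0.1506, 0.2717]
tcp_rot: [2.144, 2.295, 0.001]
wrist_force: [-13.0, -3.3, 26.1]
width: 0.0
grip_force: 14.8
```

Call:
step_arm:
  commands:
    - {"fingers": 1,"dx": 0,"dy": 0.02,"dz": 0,"roll": 0}
    - {"fingers": 1,"dx": 0,"dy": 0.04,"dz": 0,"roll": 0}
    - {"fingers": 1,"dx": 0,"dy": 0.055,"dz": 0,"roll": 0}
    - {"fingers": 1,"dx": 0,"dy": 0.07,"dz": 0,"roll": 0}
    - {"fingers": 1,"dx": 0,"dy": 0.085,"dz": 0,"roll": 0}

```text
time: 6.72
tool_pos: [0.6391, 0.157, 0.2814]
tcp_rot: [2.135, 2.285, 0.028]
wrist_force: [0.8, -1.0, 20.4]
width: 0.003
grip_force: 8.5
```

```bash
python3 - <<'E'
from h import *
p,d,c=grab("side");cv2.imwrite("pics/s4.png",np.hstack([cv2.resize(p[40:200,130:300],None,fx=2.4,fy=2.4,interpolation=2),cv2.resize(read_camera("top")[0][150:310,60:220],None,fx=2.4,fy=2.4)]))
print(read_state()["tool_pos"],read_state()["wrist_force"])
E
```

```text
[0.63773342 0.15696962 0.27738076] [ 3.30925262 -0.88626945 27.88978362]
```

View pics/s4.png

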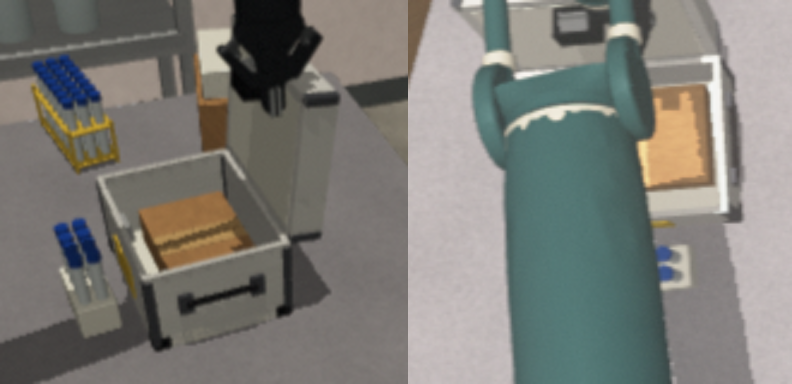

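Call:
step_arm:
  commands:
    - {"fingers": 0.5,"dx": 0,"dy": -0.05,"dz": -0.01,"roll": 0}
    - {"fingers": 0,"dx": 0,"dy": -0.1,"dz": -0.05,"roll": 0}
    - {"fingers": -0.5,"dx": -0.06,"dy": -0.12,"dz": -0.08,"roll": 0}
    - {"fingers": -1,"dx": -0.12,"dy": -0.12,"dz": -0.08,"roll": 0}
    - {"fingers": -1,"dx": -0.18,"dy": -0.12,"dz": -0.08,"roll": 0}
    - {"fingers": -1,"dx": -0.24,"dy": -0.12,"dz": -0.08,"roll": 0}
    - {"fingers": -1,"dx": -0.3,"dy": -0.12,"dz": -0.08,"roll": 0}

```text
time: 7.7
tool_pos: [0.5328, -0.1537, 0.351]
tcp_rot: [2.142, 2.293, 0.002]
wrist_force: [0.3, -0.6, -0.6]
width: 1.003
grip_force: 0.0
```

```bash
python3 - <<'E'
from h import *
from scipy.spatial.transform import Rotation
for n in("top","side"):
    p,d,c=grab(n);P=cloud(d,c);np.savez(n+"2.npz",p=p,d=d,P=P)
    a=np.radians(3.7);q=P[...,:2]-[.5315,.2233]
    cx=q@[np.cos(a),np.sin(a)];cy=q@[-np.sin(a),np.cos(a)];z=P[...,2]
    m=(abs(cx-.012)<.055)&(abs(cy)<.09)&(z>.05)&(z<.11)
    rim=((abs(abs(cy)-.126)<.003)&(abs(cx)<.08)|(abs(cx+.096)<.003)&(abs(cy)<.1))&(z>.115)&(z<.135)
    lid=(z>.2)&(abs(cy)<.11)&(cx>-.05)&(cx<.25)&(p.min(2)>90)
    print(n,"carton",m.sum(),np.percentile(z[m],[5,25,50,75,95]).round(4),"rim",rim.sum(),np.percentile(z[rim],[25,50,75,90]).round(4) if rim.any() else "")
    print("work surface z",np.nanmedian(z[(abs(cx+.17)<.02)&(abs(cy+.15)<.03)]))
    for zz in(.16,.2,.24,.28,.3): 
        k=(abs(z-zz)<.01)&(abs(cy)>.05)&(abs(cy)<.11)&(cx>0)&(cx<.25); print(zz,k.sum(),np.percentile(cx[k],[10,50]).round(3) if k.any() else "")
E
```

```text
top carton 1973 [0.0684 0.0711 0.0731 0.0751 0.078 ] rim 346 [0.122  0.1239 0.1258 0.1274]
work surface z -0.0008040581161807836
0.16 113 [0.102 0.104]
0.2 113 [0.108 0.11 ]
0.24 139 [0.114 0.116]
0.28 147 [0.12  0.122]
0.3 154 [0.123 0.125]
side carton 670 [0.0704 0.0717 0.0727 0.0736 0.0749] rim 235 [0.1197 0.1225 0.1241 0.125 ]
work surface z -0.0014326562401153486
0.16 45 [0.102 0.103]
0.2 46 [0.108 0.109]
0.24 16 [0.113 0.115]
0.28 0 
0.3 0
```

Gap is about 51 mm, so 45 mm (red 30 + white 15) leaves about 6 mm of play, while 50 mm would leave under 1 mm. The lid is fully open, so I'll fetch red first.

Call:
step_arm:
  commands:
    - {"fingers": -1,"dx": -0.021,"dy": 0.048,"dz": 0.03,"roll": -10.6}
    - {"fingers": -1,"dx": -0.021,"dy": 0.048,"dz": 0.06,"roll": -21.2}
    - {"fingers": -1,"dx": -0.021,"dy": 0.048,"dz": 0.09,"roll": -31.8}
    - {"fingers": -1,"dx": -0.021,"dy": 0.048,"dz": 0.12,"roll": -42.4}
    - {"fingers": -1,"dx": -0.021,"dy": 0.048,"dz": 0.15,"roll": -53}
    - {"fingers": -1,"dx": -0.021,"dy": 0.048,"dz": 0.18,"roll": -63.6}
    - {"fingers": -1,"dx": -0.021,"dy": 0.048,"dz": 0.2,"roll": -74.2}
    - {"fingers": -1,"dx": -0.021,"dy": 0.048,"dz": 0.22,"roll": -84.8}

```text
time: 8.8
tool_pos: [0.5827, -0.1685, 0.1292]
tcp_rot: [0.025, 3.139, -0.001]
wrist_force: [-0.4, 0.3, 0.8]
width: 0.997
grip_force: 0.0
```

```bash
python3 - <<'E'
from h import *
to(.582,-.172,.006,88.7)
p,d,c=grab("wrist");P=cloud(d,c);hsv=cv2.cvtColor(p,cv2.COLOR_BGR2HSV)
m=((hsv[...,0]<8)|(hsv[...,0]>174))&(hsv[...,1]>120)&(hsv[...,2]>60)&(abs(P[...,2]-.033)<.008)
r=cv2.minAreaRect((P[m][:,:2]*1000).astype(np.float32));print(m.sum(),r,np.median(P[m][:,2]))
vu=np.argwhere(m);print(vu.min(0),vu.max(0))
E
```

```text
t 8.80 d [ 0.0009 -0.0034  0.1232] roll 0.4 yaw 89.1 w 1.0
7822 ((580.36865234375, -171.19686889648438), (44.98609924316406, 110.1585464477539), 89.02996826171875) 0.032825131907719615
[114 218] [249 279]
```

Call:
step_arm:
  commands:
    - {"fingers": -1,"dx": 0.002,"dy": -0.003,"dz": 0.05,"roll": 0}
    - {"fingers": -1,"dx": 0.002,"dy": -0.003,"dz": 0.095,"roll": 0}
    - {"fingers": -1,"dx": 0.002,"dy": -0.003,"dz": 0.12,"roll": 0}
    - {"fingers": -1,"dx": 0.002,"dy": -0.003,"dz": 0.12,"roll": 0}
    - {"fingers": 1,"dx": 0.002,"dy": -0.003,"dz": 0.12,"roll": 0}
    - {"fingers": 1,"dx": 0.002,"dy": -0.003,"dz": 0.12,"roll": 0}
    - {"fingers": 1,"dx": 0.002,"dy": -0.003,"dz": 0.12,"roll": 0}
    - {"fingers": 1,"dx": 0.002,"dy": -0.003,"dz": 0.12,"roll": 0}
  squeeze: 50

```text
time: 9.85
tool_pos: [0.581, -0.1724, 0.0107]
tcp_rot: [0.036, 3.137, -0.002]
wrist_force: [-0.7, 1.1, 6.2]
width: 0.516
grip_force: 53.4
```

Call:
step_arm:
  commands:
    - {"fingers": 1,"dx": 0,"dy": 0,"dz": -0.04,"roll": 0}
    - {"fingers": 1,"dx": 0,"dy": 0,"dz": -0.1,"roll": 0}
    - {"fingers": 1,"dx": 0,"dy": 0,"dz": -0.16,"roll": 0}
    - {"fingers": 1,"dx": 0,"dy": 0.03,"dz": -0.2,"roll": 10.6}
    - {"fingers": 1,"dx": 0,"dy": 0.09,"dz": -0.22,"roll": 21.2}
    - {"fingers": 1,"dx": 0.01,"dy": 0.15,"dz": -0.22,"roll": 31.8}

```text
time: 10.6
tool_pos: [0.5748, -0.0249, 0.2316]
tcp_rot: [0.885, 3.008, 0.002]
wrist_force: [0.5, -0.1, -1.8]
width: 0.515
grip_force: 52.5
```

```bash
python3 - <<'E'
from h import *
to(.5435,.2241,.23,3.7)
E
```

```text
t 10.60 d [0.1611 0.1924 0.0013] roll 53.5 yaw 57.2 w 0.52
```

Call:
step_arm:
  commands:
    - {"fingers": 1,"dx": 0.04,"dy": 0.04,"dz": 0,"roll": 10.6}
    - {"fingers": 1,"dx": 0.08,"dy": 0.09,"dz": 0,"roll": 21.2}
    - {"fingers": 1,"dx": 0.12,"dy": 0.14,"dz": 0,"roll": 31.8}
    - {"fingers": 1,"dx": 0.15,"dy": 0.18,"dz": 0,"roll": 42.4}
    - {"fingers": 1,"dx": 0.161,"dy": 0.192,"dz": 0,"roll": 53.5}
    - {"fingers": 1,"dx": 0.161,"dy": 0.192,"dz": 0,"roll": 53.5}

```text
time: 11.35
tool_pos: [0.5388, 0.2246, 0.2282]
tcp_rot: [-2.138, -2.301, 0.0]
wrist_force: [0.3, -1.1, -1.8]
width: 0.517
grip_force: 52.5
```

```bash
python3 - <<'E'
from h import *
to(.5435,.2241,.0815,3.7)
p,d,c=grab("wrist");P=cloud(d,c);np.savez("w3.npz",p=p,d=d,P=P)
q=P[...,:2]-[.5315,.2233];a=np.radians(3.7)
cx=q@[np.cos(a),np.sin(a)];cy=q@[-np.sin(a),np.cos(a)];z=P[...,2]
m=(z>.06)&(z<.09)&(abs(cx)<.09)&(abs(cy)<.115)
print(m.sum(),np.median(z[m]),np.percentile(cx[m],[1,99]),np.percentile(cy[m],[1,99]))
hsv=cv2.cvtColor(p,cv2.COLOR_BGR2HSV)
r=((hsv[...,0]<6)|(hsv[...,0]>174))&(hsv[...,1]>150)&(z>.15)
print(r.sum(),np.percentile(cx[r],[1,50,99]),np.percentile(cy[r],[1,50,99]),np.percentile(z[r],[5,50,95]))
E
```

```text
t 11.35 d [-0.0009  0.0047  0.1467] roll 0.5 yaw 4.2 w 0.52
16703 0.07358187371362057 [-0.05559934  0.08892521] [-0.06861554  0.10290879]
22528 [-0.01550309  0.00619308  0.02801244] [-0.0389814   0.01804027  0.05627964] [0.24698526 0.25023898 0.25128689]
```

Call:
step_arm:
  commands:
    - {"fingers": 1,"dx": -0.001,"dy": 0.005,"dz": 0.05,"roll": 0.5}
    - {"fingers": 1,"dx": -0.001,"dy": 0.005,"dz": 0.1,"roll": 0.5}
    - {"fingers": 1,"dx": -0.001,"dy": 0.005,"dz": 0.13,"roll": 0.5}
    - {"fingers": 1,"dx": -0.001,"dy": 0.005,"dz": 0.14,"roll": 0.5}
    - {"fingers": 1,"dx": -0.001,"dy": 0.005,"dz": 0.143,"roll": 0.5}
    - {"fingers": 1,"dx": -0.001,"dy": 0.005,"dz": 0.145,"roll": 0.5}

```text
time: 12.15
tool_pos: [0.5463, 0.2223, 0.085]
tcp_rot: [2.148, 2.29, 0.004]
wrist_force: [0.8, 0.6, -1.1]
width: 0.513
grip_force: 52.4
```

Call:
step_arm:
  commands:
    - {"fingers": 1,"dx": 0,"dy": 0,"dz": 0.002,"roll": 0}
    - {"fingers": 1,"dx": 0,"dy": 0,"dz": 0.004,"roll": 0}
    - {"fingers": 1,"dx": 0,"dy": 0,"dz": 0.004,"roll": 0}

```text
time: 12.52
tool_pos: [0.5459, 0.2223, 0.0815]
tcp_rot: [2.148, 2.291, 0.003]
wrist_force: [-1.9, -1.0, 7.0]
width: 0.516
grip_force: 53.3
```

Call:
step_arm:
  commands:
    - {"fingers": -0.5,"dx": 0,"dy": 0,"dz": 0.003,"roll": 0}
    - {"fingers": -0.6,"dx": 0,"dy": 0,"dz": 0.002,"roll": 0}
    - {"fingers": -0.6,"dx": 0,"dy": 0,"dz": -0.03,"roll": 0}
    - {"fingers": -0.7,"dx": 0,"dy": 0,"dz": -0.09,"roll": 0}
    - {"fingers": -1,"dx": 0,"dy": 0,"dz": -0.15,"roll": 0}

```text
time: 13.15
tool_pos: [0.5439, 0.2216, 0.2299]
tcp_rot: [-2.148, -2.291, 0.003]
wrist_force: [-0.2, 0.5, 0.6]
width: 1.001
grip_force: 0.0
```

```bash
python3 - <<'E'
from h import *
to(.3888,-.2947,.23,-94.5)
p,d,c=grab("wrist");P=cloud(d,c);hsv=cv2.cvtColor(p,cv2.COLOR_BGR2HSV)
r=((hsv[...,0]<6)|(hsv[...,0]>174))&(hsv[...,1]>150)&(abs(P[...,2]-.104)<.012)
q=P[...,:2]-[.5315,.2233];a=np.radians(3.7)
c2=np.stack([q@[np.cos(a),np.sin(a)],q@[-np.sin(a),np.cos(a)]],-1)
print(r.sum(),cv2.minAreaRect((c2[r]*1000).astype(np.float32)),np.median(P[r][:,2]))
E
```

```text
t 13.15 d [-0.5053 -0.1879  0.0006] roll -81.8 yaw 3.7 w 1.0
6248 ((13.478670120239258, -1.2155303955078125), (44.34132766723633, 109.9873275756836), 0.4694909155368805) 0.10342046826797721
```

Call:
step_arm:
  commands:
    - {"fingers": -1,"dx": -0.06,"dy": -0.02,"dz": 0,"roll": 10.6}
    - {"fingers": -1,"dx": -0.115,"dy": -0.043,"dz": 0,"roll": 21.2}
    - {"fingers": -1,"dx": -0.17,"dy": -0.063,"dz": 0,"roll": 31.8}
    - {"fingers": -1,"dx": -0.225,"dy": -0.084,"dz": 0,"roll": 42.4}
    - {"fingers": -1,"dx": -0.28,"dy": -0.104,"dz": 0,"roll": 53}
    - {"fingers": -1,"dx": -0.335,"dy": -0.125,"dz": 0,"roll": 63.6}
    - {"fingers": -1,"dx": -0.39,"dy": -0.145,"dz": 0,"roll": 74.2}
    - {"fingers": -1,"dx": -0.44,"dy": -0.165,"dz": 0,"roll": 84.8}

```text
time: 14.2
tool_pos: [0.4076, -0.2297, 0.2293]
tcp_rot: [3.132, 0.233, 0.001]
wrist_force: [-0.3, 0.2, -0.6]
width: 1.0
grip_force: 0.0
```

```bash
python3 - <<'E'
from h import *
to(.3888,-.2947,.13,-94.5)
E
```

```text
t 14.20 d [-0.0283  0.0615  0.0993] roll 13.0 yaw -81.5 w 1.0
```

Call:
step_arm:
  commands:
    - {"fingers": -1,"dx": -0.015,"dy": 0.03,"dz": 0.04,"roll": 7}
    - {"fingers": -1,"dx": -0.028,"dy": 0.061,"dz": 0.08,"roll": 13}
    - {"fingers": -1,"dx": -0.028,"dy": 0.061,"dz": 0.1,"roll": 13}
    - {"fingers": -1,"dx": -0.028,"dy": 0.061,"dz": 0.1,"roll": 13}

```text
time: 14.7
tool_pos: [0.3884, -0.2915, 0.127]
tcp_rot: [-3.136, 0.115, 0.006]
wrist_force: [-0.3, -0.2, 0.2]
width: 1.003
grip_force: 0.0
```

```bash
python3 - <<'E'
from h import *
p,d,c=grab("wrist");P=cloud(d,c);hsv=cv2.cvtColor(p,cv2.COLOR_BGR2HSV)
m=(hsv[...,1]<60)&(hsv[...,2]>130)&(abs(P[...,2]-.018)<.007)
m&=np.hypot(P[...,0]-.389,P[...,1]+.295)<.07
r=cv2.minAreaRect((P[m][:,:2]*1000).astype(np.float32));print(m.sum(),r,np.median(P[m][:,2]))
to(r[0][0]/1000,r[0][1]/1000,.003,r[2])
E
```

```text
7073 ((386.3316650390625, -291.577392578125), (45.00430679321289, 110.10211944580078), 86.76496124267578) 0.017791254072354157
t 14.75 d [-0.0031 -0.      0.1255] roll -0.9 yaw -94.1 w 1.0
```

Call:
step_arm:
  commands:
    - {"fingers": -1,"dx": -0.003,"dy": 0,"dz": 0.05,"roll": -1}
    - {"fingers": -1,"dx": -0.003,"dy": 0,"dz": 0.095,"roll": -1}
    - {"fingers": -1,"dx": -0.003,"dy": 0,"dz": 0.118,"roll": -1}
    - {"fingers": -1,"dx": -0.003,"dy": 0,"dz": 0.122,"roll": -1}
    - {"fingers": 1,"dx": -0.003,"dy": 0,"dz": 0.122,"roll": -1}
    - {"fingers": 1,"dx": -0.003,"dy": 0,"dz": 0.122,"roll": -1}
    - {"fingers": 1,"dx": -0.003,"dy": 0,"dz": 0.122,"roll": -1}
    - {"fingers": 1,"dx": -0.003,"dy": 0,"dz": 0.122,"roll": -1}

```text
time: 15.75
tool_pos: [0.3887, -0.2933, 0.0093]
tcp_rot: [3.138, -0.086, 0.005]
wrist_force: [0.4, 1.9, 7.0]
width: 0.502
grip_force: 51.1
```

Call:
step_arm:
  commands:
    - {"fingers": 1,"dx": 0,"dy": 0,"dz": -0.04,"roll": 0}
    - {"fingers": 1,"dx": 0,"dy": 0,"dz": -0.1,"roll": 0}
    - {"fingers": 1,"dx": 0,"dy": 0,"dz": -0.16,"roll": 0}
    - {"fingers": 1,"dx": 0.01,"dy": -0.03,"dz": -0.21,"roll": -10.6}
    - {"fingers": 1,"dx": 0.02,"dy": -0.09,"dz": -0.225,"roll": -21.2}
    - {"fingers": 1,"dx": 0.04,"dy": -0.15,"dz": -0.225,"roll": -31.8}

```text
time: 16.5
tool_pos: [0.4363, -0.1448, 0.2356]
tcp_rot: [3.038, 0.783, 0.008]
wrist_force: [0.6, 0.5, -1.4]
width: 0.508
grip_force: 51.6
```

```bash
python3 - <<'E'
from h import *
to(.545,.2230,.235,3.7)
E
```

```text
t 16.50 d [ 0.2729 -0.2695  0.0004] roll -64.8 yaw -61.1 w 0.51
```

Call:
step_arm:
  commands:
    - {"fingers": 1,"dx": 0.04,"dy": -0.04,"dz": 0,"roll": -10.6}
    - {"fingers": 1,"dx": 0.08,"dy": -0.08,"dz": 0,"roll": -21.2}
    - {"fingers": 1,"dx": 0.12,"dy": -0.12,"dz": 0,"roll": -31.8}
    - {"fingers": 1,"dx": 0.16,"dy": -0.16,"dz": 0,"roll": -42.4}
    - {"fingers": 1,"dx": 0.2,"dy": -0.2,"dz": 0,"roll": -53}
    - {"fingers": 1,"dx": 0.24,"dy": -0.24,"dz": 0,"roll": -60}
    - {"fingers": 1,"dx": 0.273,"dy": -0.2695,"dz": 0,"roll": -65}
    - {"fingers": 1,"dx": 0.273,"dy": -0.2695,"dz": 0,"roll": -65}

```text
time: 17.5
tool_pos: [0.5456, 0.2249, 0.2325]
tcp_rot: [-2.145, -2.296, -0.002]
wrist_force: [-0.6, -1.0, -0.7]
width: 0.506
grip_force: 51.5
```

```bash
python3 - <<'E'
from h import *
p,d,c=grab("wrist");P=cloud(d,c);hsv=cv2.cvtColor(p,cv2.COLOR_BGR2HSV)
q=P[...,:2]-[.5315,.2233];a=np.radians(3.7)
cx=q@[np.cos(a),np.sin(a)];cy=q@[-np.sin(a),np.cos(a)];z=P[...,2]
m=(hsv[...,1]<60)&(hsv[...,2]>110)&(abs(z-.245)<.012)
print(m.sum(),np.percentile(cx[m],[1,50,99]),np.percentile(cy[m],[1,50,99]),np.percentile(z[m],[5,50,95]))
r=((hsv[...,0]<6)|(hsv[...,0]>174))&(hsv[...,1]>150)&(abs(z-.104)<.012)
print(r.sum(), np.percentile(cx[r],[1,50,99]) if r.any() else "")
to(.545,.2230,.1105,3.7)
E
```

```text
26419 [-0.00840946  0.0204264   0.11855326] [-0.05152157  0.01829587  0.08477163] [0.23518516 0.24077174 0.24508057]
1390 [-0.00838277  0.01322214  0.03464194]
t 17.55 d [-1.000e-04 -0.000e+00  1.218e-01] roll 0.1 yaw 3.8 w 0.51
```

Call:
step_arm:
  commands:
    - {"fingers": 1,"dx": 0,"dy": 0,"dz": 0.05,"roll": 0}
    - {"fingers": 1,"dx": 0,"dy": 0,"dz": 0.09,"roll": 0}
    - {"fingers": 1,"dx": 0,"dy": 0,"dz": 0.11,"roll": 0}
    - {"fingers": 1,"dx": 0,"dy": 0,"dz": 0.118,"roll": 0}
    - {"fingers": 1,"dx": 0,"dy": 0,"dz": 0.12,"roll": 0}

```text
time: 18.18
tool_pos: [0.5459, 0.2219, 0.1132]
tcp_rot: [2.149, 2.29, 0.002]
wrist_force: [0.3, 1.3, -0.6]
width: 0.506
grip_force: 51.5
```

Call:
step_arm:
  commands:
    - {"fingers": 1,"dx": 0,"dy": 0,"dz": 0.002,"roll": 0}
    - {"fingers": 1,"dx": 0,"dy": 0,"dz": 0.003,"roll": 0}
    - {"fingers": 1,"dx": 0,"dy": 0,"dz": 0.004,"roll": 0}

```text
time: 18.55
tool_pos: [0.546, 0.2224, 0.11]
tcp_rot: [2.148, 2.291, 0.003]
wrist_force: [-3.7, -1.3, 10.1]
width: 0.51
grip_force: 52.6
```

Call:
step_arm:
  commands:
    - {"fingers": -0.4,"dx": 0,"dy": 0,"dz": -0.001,"roll": 0}
    - {"fingers": -0.5,"dx": 0,"dy": 0,"dz": -0.002,"roll": 0}
    - {"fingers": -0.6,"dx": 0,"dy": 0,"dz": -0.03,"roll": 0}
    - {"fingers": -0.6,"dx": 0,"dy": 0,"dz": -0.09,"roll": 0}
    - {"fingers": -0.6,"dx": 0,"dy": 0,"dz": -0.15,"roll": 0}
    - {"fingers": -0.6,"dx": 0,"dy": 0,"dz": -0.15,"roll": 0}

```text
time: 19.3
tool_pos: [0.5489, 0.2235, 0.2657]
tcp_rot: [2.145, 2.287, 0.018]
wrist_force: [0.9, 0.8, -0.4]
width: 0.801
grip_force: 0.0
```

```bash
python3 - <<'E'
from h import *
p,d,c=grab("wrist");P=cloud(d,c)
cv2.imwrite("pics/w5.png",p)
hsv=cv2.cvtColor(p,cv2.COLOR_BGR2HSV)
q=P[...,:2]-[.5315,.2233];a=np.radians(3.7)
c2=np.stack([q@[np.cos(a),np.sin(a)],q@[-np.sin(a),np.cos(a)]],-1)
m=(hsv[...,1]<60)&(hsv[...,2]>110)&(abs(P[...,2]-.118)<.008)&(abs(c2[...,0])<.07)&(abs(c2[...,1])<.09)
print(m.sum(),cv2.minAreaRect((c2[m]*1000).astype(np.float32)),np.percentile(P[m][:,2],[5,50,95]))
t=P[...,2];k=(abs(abs(c2[...,1])-.126)<.003)&(abs(c2[...,0])<.08)&(t>.115)&(t<.135);print("rim",k.sum(),np.median(t[k]))
E
```

```text
5377 ((13.252559661865234, -1.6746788024902344), (110.11959075927734, 44.248741149902344), 89.61764526367188) [0.11727488 0.11841673 0.1195514 ]
rim 2118 0.1245262215369792
```

View pics/w5.png

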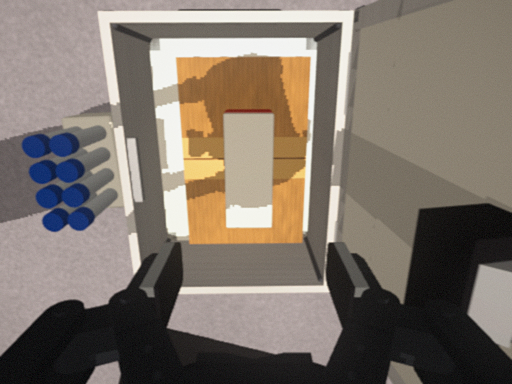

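White lies on red at case (13, −2) mm. Its top is at z 0.118 against the rim at 0.1245, so the play is about 6 mm. The picture shows it centred on the carton (columns 225–273, rows 110–228). Now I'll go behind the lid and pull it down.

Call:
step_arm:
  commands:
    - {"fingers": 1,"dx": 0,"dy": -0.01,"dz": -0.06,"roll": 0}
    - {"fingers": 1,"dx": -0.03,"dy": -0.01,"dz": -0.12,"roll": 0}
    - {"fingers": 1,"dx": -0.07,"dy": 0.04,"dz": -0.125,"roll": 0}
    - {"fingers": 1,"dx": -0.085,"dy": 0.1,"dz": -0.125,"roll": 0}
    - {"fingers": 1,"dx": -0.085,"dy": 0.16,"dz": -0.125,"roll": 0}
    - {"fingers": 1,"dx": -0.085,"dy": 0.21,"dz": -0.125,"roll": 0}
    - {"fingers": 1,"dx": -0.085,"dy": 0.21,"dz": -0.125,"roll": 0}
    - {"fingers": 1,"dx": -0.085,"dy": 0.21,"dz": -0.08,"roll": 0}

```text
time: 20.35
tool_pos: [0.7617, 0.151, 0.3404]
tcp_rot: [2.147, 2.289, 0.007]
wrist_force: [0.1, 0.5, 0.1]
width: 0.002
grip_force: 0.0
```

```bash
cat >> h.py <<'E'
def case(s=None):
    s=s or read_state();a=np.radians(3.7);q=s["tool_pos"][:2]-[.5315,.2233]
    print("t %.2f cx %.4f cy %.4f z %.4f"%(s["time"],q@[np.cos(a),np.sin(a)],q@[-np.sin(a),np.cos(a)],s["tool_pos"][2]),"yaw",round(yaw(s),1),np.round(s["wrist_force"],1))
E
python3 -c "
from h import *
case()"
```

```text
t 20.35 cx 0.2251 cy -0.0870 z 0.3404 yaw 3.7 [0.1 0.5 0.1]
```

Call:
step_arm:
  commands:
    - {"fingers": 1,"dx": 0,"dy": 0,"dz": 0.04,"roll": 0}
    - {"fingers": 1,"dx": 0,"dy": -0.02,"dz": 0.053,"roll": 0}
    - {"fingers": 1,"dx": 0,"dy": -0.045,"dz": 0.053,"roll": 0}
    - {"fingers": 1,"dx": 0,"dy": -0.065,"dz": 0.053,"roll": 0}
    - {"fingers": 1,"dx": 0,"dy": -0.085,"dz": 0.052,"roll": 0}
    - {"fingers": 1,"dx": 0,"dy": -0.105,"dz": 0.052,"roll": 0}
    - {"fingers": 1,"dx": 0,"dy": -0.125,"dz": 0.053,"roll": 0}
    - {"fingers": 1,"dx": 0,"dy": -0.142,"dz": 0.055,"roll": 0}

```text
time: 21.35
tool_pos: [0.6172, 0.1416, 0.2841]
tcp_rot: [2.148, 2.291, 0.003]
wrist_force: [1.5, 0.1, 1.7]
width: -0.005
grip_force: 1.2
```

Call:
step_arm:
  commands:
    - {"fingers": 1,"dx": 0,"dy": -0.017,"dz": 0.003,"roll": 0}
    - {"fingers": 1,"dx": 0,"dy": -0.034,"dz": 0.009,"roll": 0}
    - {"fingers": 1,"dx": 0,"dy": -0.048,"dz": 0.014,"roll": 0}

```text
time: 21.72
tool_pos: [0.5686, 0.1384, 0.2686]
tcp_rot: [-2.148, -2.292, 0.001]
wrist_force: [1.7, -0.9, 0.5]
width: 0.001
grip_force: 0.3
```

```bash
cat > lid.py <<'E'
from h import *
case()
p,d,c=grab("side");P=cloud(d,c);q=P[...,:2]-[.5315,.2233];a=np.radians(3.7)
cx=q@[np.cos(a),np.sin(a)];cy=q@[-np.sin(a),np.cos(a)];z=P[...,2]
# lid's near side face (cy ~ -0.13): points above the rim
k=(abs(cy+.13)<.008)&(z>.13)&(cx>-.12)&(cx<.22)&(p.min(2)>60)
pts=np.c_[cx[k],z[k]].astype(np.float32)*1000
print(k.sum(),cv2.minAreaRect(pts)); print(np.round(cv2.boxPoints(cv2.minAreaRect(pts))).tolist())
E
python3 lid.py
```

```text
t 21.73 cx 0.0315 cy -0.0871 z 0.2686 yaw 3.7 [ 1.7 -0.9  0.5]
817 ((24.56192398071289, 289.61627197265625), (128.02838134765625, 337.3433837890625), 15.675219535827637)
[[-83.0, 435.0], [9.0, 110.0], [132.0, 145.0], [41.0, 469.0]]
```

Call:
step_arm:
  commands:
    - {"fingers": 1,"dx": 0,"dy": -0.012,"dz": 0.008,"roll": 0}
    - {"fingers": 1,"dx": 0,"dy": -0.0235,"dz": 0.017,"roll": 0}
    - {"fingers": 1,"dx": 0,"dy": -0.035,"dz": 0.028,"roll": 0}
    - {"fingers": 1,"dx": 0,"dy": -0.047,"dz": 0.04,"roll": 0}
    - {"fingers": 1,"dx": 0,"dy": -0.056,"dz": 0.053,"roll": 0}
    - {"fingers": 1,"dx": 0,"dy": -0.065,"dz": 0.067,"roll": 0}
    - {"fingers": 1,"dx": 0,"dy": -0.069,"dz": 0.076,"roll": 0}
    - {"fingers": 1,"dx": 0,"dy": -0.069,"dz": 0.076,"roll": 0}

```text
time: 22.78
tool_pos: [0.5009, 0.134, 0.1921]
tcp_rot: [-2.148, -2.291, 0.002]
wrist_force: [-0.5, -0.4, -0.1]
width: -0.003
grip_force: 0.0
```

Call:
step_arm:
  commands:
    - {"fingers": 1,"dx": 0,"dy": 0,"dz": 0.005,"roll": 0}
    - {"fingers": 1,"dx": 0,"dy": 0,"dz": 0.01,"roll": 0}
    - {"fingers": 1,"dx": 0,"dy": 0,"dz": 0.015,"roll": 0}
    - {"fingers": 1,"dx": 0,"dy": 0,"dz": 0.018,"roll": 0}
    - {"fingers": 1,"dx": 0,"dy": 0,"dz": 0.021,"roll": 0}

```text
time: 23.4
tool_pos: [0.5034, 0.1345, 0.1746]
tcp_rot: [2.147, 2.29, 0.006]
wrist_force: [0.2, 0.6, -0.1]
width: -0.001
grip_force: 0.0
```

```bash
cat > lid2.py <<'E'
from h import *
case()
for n in("side","top"):
    p,d,c=grab(n);P=cloud(d,c);q=P[...,:2]-[.5315,.2233];a=np.radians(3.7)
    cx=q@[np.cos(a),np.sin(a)];cy=q@[-np.sin(a),np.cos(a)];z=P[...,2]
    for x in(-.095,-.06,0,.04,.08,.095):
        print(n,x,[ (int(k.sum()),round(float(np.median(z[k])),4)) for lo,hi in((-.125,-.105),(.07,.12)) for k in [(abs(cx-x)<.006)&(cy>lo)&(cy<hi)&(z>.13)&(z<.35)] if k.sum()>3])
    cv2.imwrite(f"pics/{n}_l.png",p)
E
python3 lid2.py
```

```text
t 23.40 cx -0.0337 cy -0.0868 z 0.1746 yaw 3.7 [ 0.2  0.6 -0.1]
side -0.095 [(18, 0.1732), (41, 0.1737)]
side -0.06 [(106, 0.3228), (16, 0.1733)]
side 0 [(34, 0.2399)]
side 0.04 [(17, 0.1698)]
side 0.08 [(19, 0.1716), (26, 0.1699)]
side 0.095 [(16, 0.169), (23, 0.1692)]
top -0.095 [(36, 0.1733), (61, 0.1721)]
top -0.06 [(47, 0.1771), (50, 0.1735)]
top 0 [(26, 0.1728), (45, 0.1714)]
top 0.04 [(29, 0.1713), (22, 0.1714)]
top 0.08 [(25, 0.1716), (23, 0.1716)]
top 0.095 [(24, 0.1707), (24, 0.1703)]
```

Call:
step_arm:
  commands:
    - {"fingers": 1,"dx": 0,"dy": 0,"dz": 0.003,"roll": 0}
    - {"fingers": 1,"dx": 0,"dy": 0,"dz": 0.006,"roll": 0}
    - {"fingers": 1,"dx": 0,"dy": 0,"dz": 0.009,"roll": 0}
    - {"fingers": 1,"dx": 0,"dy": 0,"dz": 0.009,"roll": 0}

```text
time: 24.0
tool_pos: [0.5023, 0.1342, 0.1698]
tcp_rot: [2.148, 2.291, 0.001]
wrist_force: [-15.6, -3.0, 35.7]
width: -0.004
grip_force: 18.4
```

```bash
python3 lid2.py | grep -v side; python3 - <<'E'
import numpy as np
P=np.load("top0.npz")["P"];q=P[...,:2]-[.5315,.2233];a=np.radians(3.7)
cx=q@[np.cos(a),np.sin(a)];cy=q@[-np.sin(a),np.cos(a)];z=P[...,2]
for x in(-.095,-.06,0,.04,.08,.095):
    print("shut",x,[round(float(np.median(z[k])),4) for lo,hi in((-.125,-.105),(.07,.12)) for k in [(abs(cx-x)<.006)&(cy>lo)&(cy<hi)&(z>.13)]])
E
```

```text
t 24.00 cx -0.0349 cy -0.0870 z 0.1698 yaw 3.7 [-15.6  -3.   35.7]
top -0.095 [(34, 0.169), (58, 0.1693)]
top -0.06 [(48, 0.1718), (49, 0.1703)]
top 0 [(27, 0.1694), (44, 0.1704)]
top 0.04 [(27, 0.1691), (21, 0.1691)]
top 0.08 [(27, 0.1724), (27, 0.1715)]
top 0.095 [(22, 0.1696), (27, 0.1683)]
shut -0.095 [0.1693, 0.1682]
shut -0.06 [0.1699, 0.1696]
shut 0 [0.1692, 0.1695]
shut 0.04 [0.1696, 0.1691]
shut 0.08 [0.1709, 0.1702]
shut 0.095 [0.1693, 0.1692]
```

Call:
step_arm:
  commands:
    - {"fingers": 1,"dx": 0,"dy": 0,"dz": -0.005,"roll": 0}
    - {"fingers": 1,"dx": 0,"dy": 0,"dz": -0.06,"roll": 0}
    - {"fingers": 1,"dx": 0,"dy": 0,"dz": -0.12,"roll": 0}
    - {"fingers": 1,"dx": -0.06,"dy": 0,"dz": -0.15,"roll": 0}
    - {"fingers": 1,"dx": -0.12,"dy": 0,"dz": -0.15,"roll": 0}
    - {"fingers": 1,"dx": -0.18,"dy": 0,"dz": -0.15,"roll": 0}

```text
time: 24.85
tool_pos: [0.5136, -0.0471, 0.3134]
tcp_rot: [2.147, 2.292, 0.001]
wrist_force: [1.1, 0.1, 0.1]
width: 0.0
grip_force: 0.0
```

```bash
python3 lid2.py; python3 - <<'E'
import cv2,numpy as np
a=cv2.imread("pics/top_l.png");b=cv2.imread("pics/side_l.png")
cv2.imwrite("pics/final.png",np.hstack([cv2.resize(a[150:290,80:360],(448,448*140//280*2)[:1]+(448,),interpolation=2) if 0 else cv2.resize(a[150:290,80:360],None,fx=1.6,fy=2.4,interpolation=2),cv2.resize(b[60:200,140:280],None,fx=2.4,fy=2.4,interpolation=2)]))
E
```

```text
t 24.85 cx -0.0353 cy -0.2687 z 0.3134 yaw 3.7 [1.1 0.1 0.1]
side -0.095 [(17, 0.1694), (26, 0.1694)]
side -0.06 [(19, 0.1687), (24, 0.1686)]
side 0 [(15, 0.169)]
side 0.04 [(16, 0.1684)]
side 0.08 [(15, 0.1703)]
side 0.095 [(12, 0.1684)]
top -0.095 [(4, 0.1687), (93, 0.1684)]
top -0.06 [(70, 0.1694)]
top 0 [(12, 0.1673), (68, 0.1695)]
top 0.04 [(20, 0.1689), (68, 0.169)]
top 0.08 [(27, 0.1711), (66, 0.1693)]
top 0.095 [(20, 0.1704), (60, 0.1699)]
```

View pics/final.png

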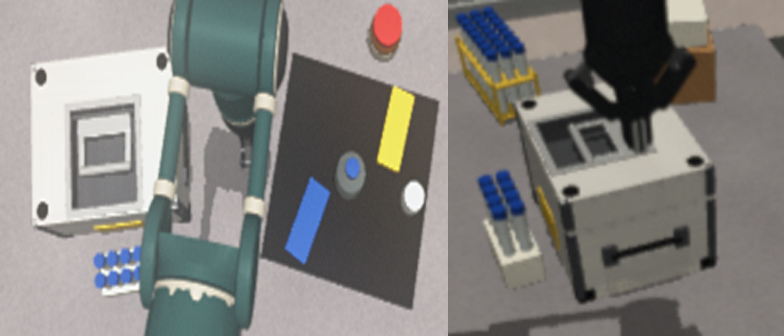

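The final picture shows the lid flat (front 0.169, back 0.169) with the paddle in its dish. The bottle, jars and rack are standing where they were. I'll check the bar height, then hand in.

```bash
python3 - <<'E'
from h import *
p,d,c=grab("top");P=cloud(d,c)
q=P[...,:2]-[.5315,.2233];a=np.radians(3.7);cx=q@[np.cos(a),np.sin(a)];cy=q@[-np.sin(a),np.cos(a)]
P0=np.load("top0.npz")["P"]
k=(abs(cx+.04)<.008)&(abs(cy)<.035)&(P[...,2]>.15);print(k.sum(),np.median(P[k][:,2]),np.median(P0[k][:,2]))
ok=abs(np.median(P[k][:,2])-np.median(P0[k][:,2]))<.005
print(ok, finish_job() if ok else "check")
E
```

```text
98 0.16474725152693304 0.16494574590000854
the job is handed in; nothing more can be done
True None
```

The job is handed in, with no verdict returned: the red (30 mm) and white (15 mm) boards are stacked on the carton with about 6 mm of play, the lid is shut and held flat with the gripper clear, the paddle is flush, and the rack, bottle and jars look undisturbed.

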